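# Shut the vents of three specimen dishes in order

### The arm

A 6-joint arm with a two-finger parallel gripper is mounted at the origin on the work surface. World frame = base frame: x ahead of the robot, y to its left, z up, the work surface at z = 0. Lengths are in m, angles in rad, forces in N, time in s.
With the tool pointing down it reaches from about 0.425 to 0.95 m from the base axis. Payload 14.7 kg.
Tool frame: the origin (TCP) lies midway between the tips of the shut fingers; the grasp point (between the pads) lies 19 mm behind it; y points along the fingers, x is the direction in which the jaws open and shut, and the axes are right-handed (so a half turn about y gives the same grasp; the last joint's range is limited). The gripper opens to 85 mm and grips with 20 to 120 N. Pads are 22 mm wide; open, the fingers measure 114 mm over their backs; the gripper's body (76 mm by 85 mm) begins 54 mm behind the grasp point. The pads swing forward as they close: fully open they stand 13 mm farther back than shut.
Start: joints at [-1.3, 0.48, 1.596, -0, 1.065, -0.047], TCP at [0.203, -0.617, 0.231] pointing down, gripper open.
Joint ranges: [-2.75, 2.75], [-0.82, 2.05], [0.23, 2.67], [-1.56, 4.7], [0.09, 2.69], [-2.92, 2.92]. Speed limits (rad/s): [1.89, 1.89, 2.39, 3.01, 3.01, 3.01].

### API

Orientations are given as a rotation vector (axis times angle).
In Python, from plant import env gives the robot as it stands.
- The arm moves only by the tool carry_out, never from a script. Its argument "deltas" is a list of rows, each a list of 3 entries, a list of its own where there are three numbers: the shift along the tool's x, y, z in m, then the turn about the tool's y in rad, then the finger opening in m, from 0 to 0.0854. In form: [[[dx, dy, dz], turn, gripper], ...]. A call has 1 to 20 rows; each row is the pose to reach, as a shift and turn from the pose commanded when the call began, along the tool's axes at that moment; what a row does not reach only later rows make up. A row lasts 1/10 s, in which the tool goes at most 50 mm and 8.59 degrees, less where a joint would pass 70% of its speed; a pose out of reach is approached as far as the arm can. A call with a gripper value outside its range is refused whole. The fingers move at their own pace and stop on an object; the grip force is fixed at half the most. Time passes only in rows, so rows that repeat a pose let the fingers close. It gives the time, the measured TCP pose, the force and the opening at its end, in the units of the state.
- env.get_state(): the state, without advancing time (a new reading comes with each control period).
- env.camera(name): name is "scene" or "top" or "wrist"; returns a dict with "image" (420x560x3 uint8, red, green, blue), "vertical_fov" (degrees; the focal length in pixels is half the picture's height over the tangent of half this angle, whatever the lens; pixels are square), "cx", "cy" (the principal point, pixels), "extrinsics" (4x4, takes a point from camera to world coordinates). Camera axes: x right, y down, z forward; pixel columns grow to the right and rows downward; lengths in m; the calibration is good to about 2 mm. The wrist camera is an equidistant fisheye: a pixel r from the principal point sees the ray r / f radians off the axis. A picture is of the moment at which its call begins. There is no depth.
- env.job_done(): hands the job in, once; it reports no verdict.
The state is a dict: "t": time; "joints": joint angles; "dq": joint speeds; "joint_torque": joint torques, N m; "position": TCP position; "eef_rot": TCP orientation; "contact_force": force on the tool from outside, world axes, zero at the start; "wrist_torque": the same for the moment, N m; "width": finger opening in m.
Only numpy, scipy, OpenCV 4.12 (cv2) and the standard library are available. Lean on these libraries where they do the work, as an engineer would, in place of code of your own. Each camera call takes 0.05 s, during which the arm holds its last target.

### The job

On the biology show table, shut the blue vent studs on the lids of the specimen dishes by pressing each one lightly all the way down with the closed fingertips: first the tomato, then the potato, then the yellow pepper. Leave the cucumber dish's vent open, do not pick up or shove any dish, leave the bottles and caps where they stand, and finish clear of everything.

Things in the scene. Friction and masses are not known exactly. Their poses are not given: they have to be found in the camera images.
- tomato_dish: Loose closed round clear dish (250 g, 100 mm across, 30 mm high with its clipped-on flat clear lid) with round red tomato slices inside in a ring. Origin at the centre of its underside, z up; yaw is arbitrary.
- tomato_vent_top (a point): Centre of the flat top of the blue vent stud in the middle of the lid of the tomato dish: a collar 35 mm across with a soft springy top 31 mm across that stands 8 mm proud of the collar and sinks up to 6.5 mm into it when pressed (about 1.3 N per mm), springing back when let go. Fully open this point is 48 mm above the table; shut and let go, 40 mm. Held pressed at 34 to 39 mm above the table, the stud is shut and the force is only a few newtons; below 33 mm it is rigid.
- tomato_vent (a joint): How far the vent stud (its collar) of the tomato dish is pressed down, in m: 0 fully open, 0.008 fully shut; starts between 0 and 0.0015. It slides straight down against about 2.5 N of friction and stays where it is left.
- potato_dish: Loose closed round clear dish (250 g, 100 mm across, 30 mm high with its clipped-on flat clear lid) with pale cream potato slices with thin brown skins inside in a ring. Origin at the centre of its underside, z up; yaw is arbitrary.
- potato_vent_top (a point): Centre of the flat top of the blue vent stud in the middle of the lid of the potato dish: a collar 35 mm across with a soft springy top 31 mm across that stands 8 mm proud of the collar and sinks up to 6.5 mm into it when pressed (about 1.3 N per mm), springing back when let go. Fully open this point is 48 mm above the table; shut and let go, 40 mm. Held pressed at 34 to 39 mm above the table, the stud is shut and the force is only a few newtons; below 33 mm it is rigid.
- potato_vent (a joint): How far the vent stud (its collar) of the potato dish is pressed down, in m: 0 fully open, 0.008 fully shut; starts between 0 and 0.0015. It slides straight down against about 2.5 N of friction and stays where it is left.
- pepper_dish: Loose closed round clear dish (250 g, 100 mm across, 30 mm high with its clipped-on flat clear lid) with curved strips of bright yellow pepper inside in a ring. Origin at the centre of its underside, z up; yaw is arbitrary.
- pepper_vent_top (a point): Centre of the flat top of the blue vent stud in the middle of the lid of the pepper dish: a collar 35 mm across with a soft springy top 31 mm across that stands 8 mm proud of the collar and sinks up to 6.5 mm into it when pressed (about 1.3 N per mm), springing back when let go. Fully open this point is 48 mm above the table; shut and let go, 40 mm. Held pressed at 34 to 39 mm above the table, the stud is shut and the force is only a few newtons; below 33 mm it is rigid.
- pepper_vent (a joint): How far the vent stud (its collar) of the pepper dish is pressed down, in m: 0 fully open, 0.008 fully shut; starts between 0 and 0.0015. It slides straight down against about 2.5 N of friction and stays where it is left.
- cucumber_dish: Loose closed round clear dish (250 g, 100 mm across, 30 mm high with its clipped-on flat clear lid) with pale green cucumber slices with dark green skins inside in a ring. Origin at the centre of its underside, z up; yaw is arbitrary.
- cucumber_vent_top (a point): Centre of the flat top of the blue vent stud in the middle of the lid of the cucumber dish: a collar 35 mm across with a soft springy top 31 mm across that stands 8 mm proud of the collar and sinks up to 6.5 mm into it when pressed (about 1.3 N per mm), springing back when let go. Fully open this point is 48 mm above the table; shut and let go, 40 mm. Held pressed at 34 to 39 mm above the table, the stud is shut and the force is only a few newtons; below 33 mm it is rigid.
- cucumber_vent (a joint): How far the vent stud (its collar) of the cucumber dish is pressed down, in m: 0 fully open, 0.008 fully shut; starts between 0 and 0.0015. It slides straight down against about 2.5 N of friction and stays where it is left.
- dropper: Loose amber glass bottle with black cap, 36 mm across, 85 mm tall, next to the cucumber dish. Bystander. Origin at the centre of its underside.
- reagent: Loose clear glass bottle with white cap, 52 mm across, 95 mm tall, next to the potato dish. Bystander. Origin at the centre of its underside.
- red_cap: Loose red screw cap, 34 mm across, 17 mm high, flat on the table beside the tomato dish. Bystander. Origin at the centre of its underside.
- blue_cap: Loose blue ring, 44 mm across, 14 mm high, with a 32 mm hole, flat on the table beside the pepper dish. Bystander; it is not a vent. Origin at the centre of its underside.
There are look-alikes about, which are no part of the job. Leave any pink look-alike of the pepper_dish alone. Leave any purple look-alike of the potato_dish alone.

How it is judged:
On the way, in this order (a step that is already met when the one before it is completed fails the run):
1. tomato vent shut, the other three open (value of joint tomato_vent above 0.006 m and value of joint each of potato_vent, pepper_vent, cucumber_vent below 0.004 m), for 0.2 s.
2. then potato vent shut, pepper and cucumber open (value of joint each of tomato_vent, potato_vent above 0.006 m and value of joint each of pepper_vent, cucumber_vent below 0.004 m), for 0.2 s.
3. then yellow pepper vent shut (value of joint each of tomato_vent, potato_vent, pepper_vent above 0.006 m and value of joint cucumber_vent below 0.004 m), for 0.2 s.
At the end, for the whole second after the job is handed in: The tomato, potato and yellow pepper vents are pressed down by more than 6 mm of their 8 mm, the cucumber vent by less than 4 mm; all dishes rest on the table within 25 mm of where they started, and the bottles and caps within 20 mm (all of step 3 and height (world z) of each of tomato_dish, potato_dish, pepper_dish, cucumber_dish below 0.004 m and distance of each of tomato_dish, potato_dish, pepper_dish, cucumber_dish from where it was at the start of the episode below 0.025 m and linear speed of each of tomato_dish, potato_dish, pepper_dish, cucumber_dish below 0.02 m/s and distance of each of dropper, reagent, red_cap, blue_cap from where it was at the start of the episode below 0.02 m); the robot touches nothing.
It fails at once if a vent is pressed down out of order (potato before tomato is shut, pepper before potato is shut) or the cucumber vent is pressed down, by 4 mm or more ((value of joint potato_vent above 0.004 m and value of joint tomato_vent below 0.006 m) or (value of joint pepper_vent above 0.004 m and value of joint potato_vent below 0.006 m) or value of joint cucumber_vent above 0.004 m).
It fails at once if a dish or its vent is pressed harder than 20 N (contact force between any of the arm, the fingers and tomato_dish above 20 N or contact force between any of the arm, the fingers and potato_dish above 20 N or contact force between any of the arm, the fingers and pepper_dish above 20 N or contact force between any of the arm, the fingers and cucumber_dish above 20 N).
It fails at once if a dish is lifted (8 mm) or tipped (0.15 rad) (height (world z) of any of tomato_dish, potato_dish, pepper_dish, cucumber_dish above 0.008 m or angle between any of tomato_dish, potato_dish, pepper_dish, cucumber_dish's own z axis and vertical above 0.15 rad).
It fails at once if a dish is pushed more than 25 mm from its place (distance of any of tomato_dish, potato_dish, pepper_dish, cucumber_dish from where it was at the start of the episode above 0.025 m).
It fails at once if a bottle or cap is moved more than 20 mm (distance of any of dropper, reagent, red_cap, blue_cap from where it was at the start of the episode above 0.02 m).
It also fails if it takes over 56 s, if anything falls off the work surface, if the arm or the gripper's body presses on something with over 40 N, if the wrist force passes 120 N, or if a joint passes its speed limit or range.

## Working session

There is one attempt and no reset: what is moved stays moved. The work goes in short steps, Python scripts to look and compute and a tool call to move; the robot and the scene stay as the last step left them, time stands still between calls to the robot, and variables do not carry over. Pictures are saved under pics/ and viewed, and the job is handed in when it is done.

Besides the shell and the picture viewer there is one more tool, called after "Request:" as name([rows], argument=value, ...), one row to a line, values as JSON. carry_out: Moves the arm, as the interface text tells. Its arguments: {"type":"object","properties":{"deltas":{"type":"array","items":{"type":"array"}}},"required":["deltas"]}

```bash
mkdir -p pics; ls; python3 - <<'E'
from plant import env
import cv2
s=env.get_state()
for k in s: print(k,s[k])
for n in ["scene","top","wrist"]:
    c=env.camera(n); cv2.imwrite(f"pics/{n}0.png",c["image"][:,:,::-1]); print(n,c["vertical_fov"],c["cx"],c["cy"],c["extrinsics"])
E
```

```text
pics
t 0.0
joints [-1.29958825e+00  4.80814842e-01  1.59685391e+00 -1.07346465e-05
  1.06507319e+00 -4.65800265e-02]
dq [ 3.03636263e-04  5.88444544e-04  6.51262027e-04  6.47534934e-05
 -8.85645256e-04 -5.47796284e-04]
joint_torque [-3.02620996e-03 -9.50623727e+01 -4.30172253e+01 -2.90858534e-04
  1.23124360e-02  6.36121990e-05]
position [ 0.20302728 -0.61706779  0.23069085]
eef_rot [-1.34221661  0.97263117 -0.97113189]
contact_force [ 0.17145538 -0.45572435 -0.59630728]
wrist_torque [-0.00749919  0.01338854 -0.02708987]
width 0.08524772898358306
scene 42.120048382121034 272.7449958781766 211.55307629628115 [[-0.81619341  0.49576989 -0.29671626  0.8628229 ]
 [ 0.57762743  0.71191462 -0.39940471  0.4452781 ]
 [ 0.01322382 -0.49738294 -0.86743031  1.04245176]
 [ 0.          0.          0.          1.        ]]
top 44.22954008636553 276.6551838713874 203.3294979413242 [[-0.00672884 -0.99821982  0.05926144  0.44580174]
 [-0.99981607  0.00565155 -0.01832744  0.01639478]
 [ 0.01795989 -0.05937386 -0.99807424  1.35400338]
 [ 0.          0.          0.          1.        ]]
wrist 65.70646984690485 277.9091365229281 209.33829527188715 [[ 0.31273124 -0.90261129 -0.29579052  0.27867607]
 [-0.94984044 -0.29767943 -0.09586503 -0.59289878]
 [-0.00152189  0.31093379 -0.95043036  0.37333767]
 [ 0.          0.          0.          1.        ]]
```

View pics/top0.png

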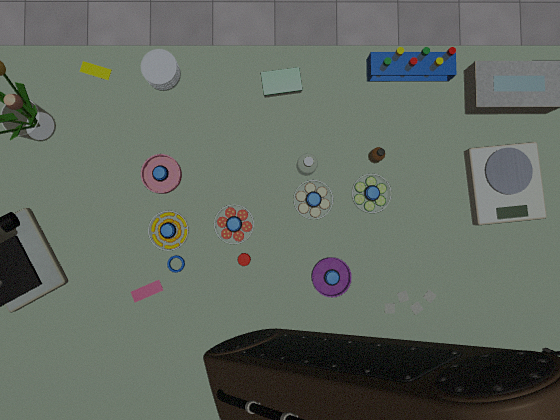

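View pics/scene0.png

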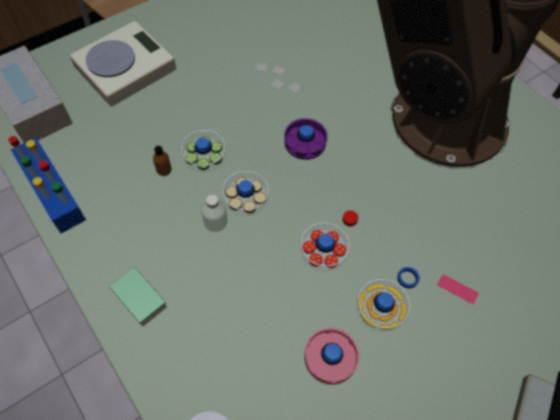

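View pics/wrist0.png

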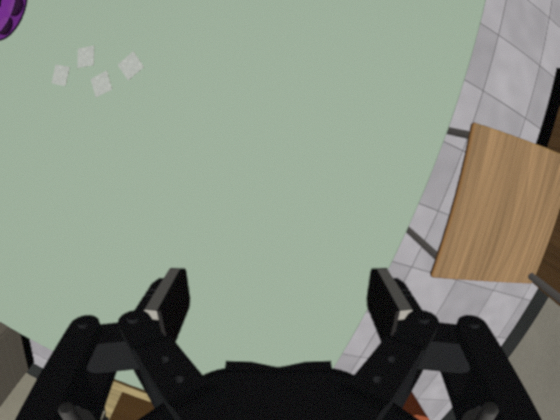

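The blue studs in the top view are: tomato (234,224), potato (313,199), yellow pepper (168,230) and cucumber (372,193). Things that could be mistaken for them are the pink dish (160,173), the purple dish (331,277) and the blue ring (176,264). I'll measure the studs in both views and check them in a close crop.

```bash
cat > h.py <<'E'
import numpy as np, cv2
from scipy.spatial.transform import Rotation as R
def ray(c,u,v):
    f=210/np.tan(np.radians(c["vertical_fov"])/2)
    E=np.array(c["extrinsics"]); d=E[:3,:3]@np.array([(u-c["cx"])/f,(v-c["cy"])/f,1]); return E[:3,3],d
def plane(c,u,v,z):
    o,d=ray(c,u,v); return o+d*(z-o[2])/d[2]
def blobs(c):
    h=cv2.cvtColor(c["image"],cv2.COLOR_RGB2HSV); m=cv2.inRange(h,(98,120,40),(118,255,255))
    n,l,st,ce=cv2.connectedComponentsWithStats(m)
    return [(ce[i],st[i]) for i in range(1,n) if 40<st[i][4]<1200]
def tri(a,b):
    (o1,d1),(o2,d2)=a,b; d1=d1/np.linalg.norm(d1);d2=d2/np.linalg.norm(d2)
    A=np.stack([d1,-d2],1); s=np.linalg.lstsq(A,o2-o1,rcond=None)[0]
    p,q=o1+s[0]*d1,o2+s[1]*d2; return (p+q)/2,np.linalg.norm(p-q)
E
python3 - <<'E'
from plant import env
from h import *
t=env.camera("top"); s=env.camera("scene")
for n,c in(("top",t),("scene",s)):
    print(n)
    for ce,st in blobs(c): print(ce.round(1),st[2:],plane(c,*ce,0.045).round(4))
print(R.from_rotvec(env.get_state()["eef_rot"]).as_matrix().round(3))
im=t["image"][150:310,120:410,::-1]; cv2.imwrite("pics/crop.png",cv2.resize(im,None,fx=2.7,fy=2.7,interpolation=cv2.INTER_CUBIC))
E
```

```text
top
[159.4 172.7] [ 14  14 156] [0.6032 0.2894 0.045 ]
[372.6 192.5] [ 14  14 131] [ 0.5497 -0.2526  0.045 ]
[313.7 199.1] [14 14 91] [ 0.5338 -0.1019  0.045 ]
[233.2 224. ] [ 14  14 129] [0.4717 0.1027 0.045 ]
[167.3 229.9] [ 14  15 158] [0.458  0.2684 0.045 ]
[175.5 263.5] [ 18  16 107] [0.3735 0.2475 0.045 ]
[331.8 277.2] [ 15  15 150] [ 0.3363 -0.1455  0.045 ]
scene
[305.7 132.6] [ 16  16 189] [ 0.3383 -0.1415  0.045 ]
[202.5 145.3] [ 16  15 186] [ 0.5522 -0.2458  0.045 ]
[245.1 188.2] [ 16  15 191] [ 0.5371 -0.0956  0.045 ]
[325.  242.5] [ 17  17 222] [0.4762 0.1066 0.045 ]
[408.  276.8] [ 21  21 177] [0.3878 0.2607 0.045 ]
[384.1 301.6] [ 19  18 265] [0.461  0.2726 0.045 ]
[331.8 353.1] [ 19  19 291] [0.6058 0.2928 0.045 ]
[[ 0.312 -0.     0.95 ]
 [-0.95   0.001  0.312]
 [-0.001 -1.     0.   ]]
```

View pics/crop.png

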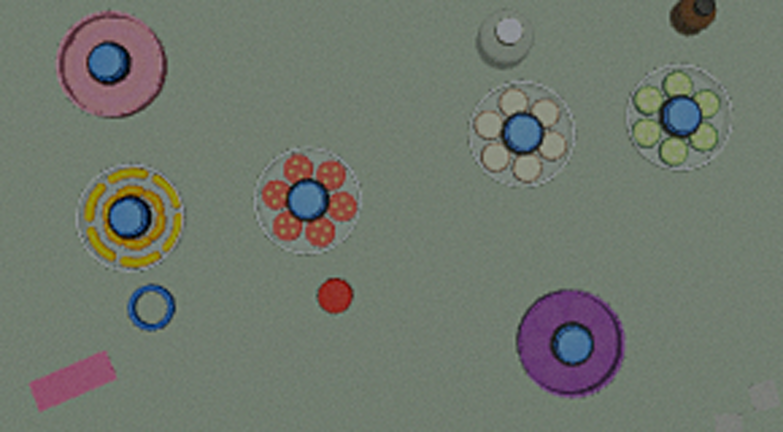

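The crop confirms the choice: tomato (red slices), potato (cream), yellow pepper (yellow strips), cucumber (green). The pink and purple dishes are opaque look-alikes. The two views differ by about 5 mm, so I'll refine with the wrist camera. First I'll move above the tomato with the fingers closed, going by a waypoint at (0.50, -0.30).

Request:
carry_out([
  [[-0.021,0,0.038],0,0],
  [[-0.042,0,0.076],0,0],
  [[-0.063,0,0.114],0,0],
  [[-0.083,0.01,0.152],0,0],
  [[-0.104,0.02,0.19],0,0],
  [[-0.125,0.02,0.228],0,0],
  [[-0.146,0.02,0.266],0,0],
  [[-0.167,0.02,0.305],0,0],
  [[-0.188,0.03,0.343],0,0],
  [[-0.208,0.03,0.381],0,0],
  [[-0.25,0.03,0.392],0,0],
  [[-0.295,0.03,0.404],0,0],
  [[-0.34,0.03,0.415],0,0],
  [[-0.385,0.03,0.427],0,0],
  [[-0.43,0.03,0.438],0,0],
  [[-0.475,0.03,0.45],0,0],
  [[-0.52,0.03,0.461],0,0],
  [[-0.56,0.03,0.472],0,0],
  [[-0.601,0.03,0.483],0,0],
  [[-0.601,0.03,0.483],0,0],
])

```text
t: 2.25
position: [0.4738, 0.1085, 0.2015]
eef_rot: [-1.343, 0.969, -0.969]
contact_force: [1.6, -0.5, 0.4]
width: 0.0001
```

```bash
cat >> h.py <<'E'
def fplane(c,u,v,z):
    f=210/np.tan(np.radians(c["vertical_fov"])/2)
    x,y=u-c["cx"],v-c["cy"]; r=np.hypot(x,y); th=r/f
    E=np.array(c["extrinsics"]); d=E[:3,:3]@np.array([np.sin(th)*x/r,np.sin(th)*y/r,np.cos(th)]); o=E[:3,3]
    return o+d*(z-o[2])/d[2]
E
python3 - <<'E'
from plant import env
from h import *
s=env.get_state(); print(s["t"],s["position"],s["width"],s["contact_force"])
print(R.from_rotvec(s["eef_rot"]).as_matrix().round(3))
w=env.camera("wrist"); cv2.imwrite("pics/w1.png",w["image"][:,:,::-1])
for ce,st in blobs(w): print(ce.round(1),st,fplane(w,*ce,0.046).round(4))
E
```

```text
2.25 [0.47376756 0.10848549 0.20145693] 6.771530958673693e-05 [ 1.61458288 -0.49642993  0.35558498]
[[ 0.316  0.     0.949]
 [-0.949  0.001  0.316]
 [-0.001 -1.     0.001]]
[143.8  16.1] [127   0  35  34 946] [0.5999 0.2849 0.046 ]
[123.9 158.5] [107 141  34  35 913] [0.4587 0.2653 0.046 ]
[282.6 192.9] [ 264  175   38   37 1073] [0.4737 0.1035 0.046 ]
[471.7 200.1] [457 184  30  32 731] [ 0.5334 -0.0936  0.046 ]
[134.2 227.4] [118 210  34  36 560] [0.3898 0.2399 0.046 ]
[549.6 225.2] [539 212  21  26 432] [ 0.5482 -0.2402  0.046 ]
[429. 337.] [421 333  15  11  99] [ 0.3539 -0.1376  0.046 ]
```

View pics/w1.png

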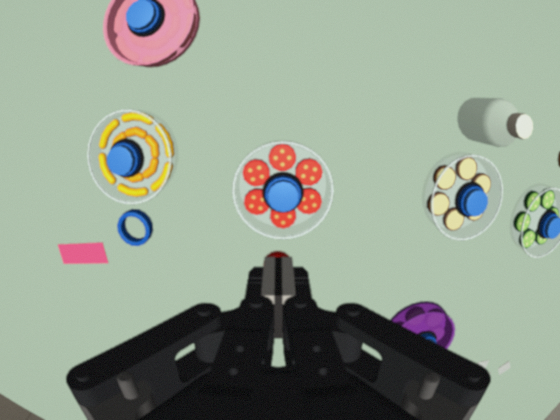

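The wrist view shows the tomato stud at (283,193), which works out to (0.474, 0.104) and agrees with the mean of the other two views. Next I'll descend to 0.075 and check the pose.

Request:
carry_out([
  [[0,0.03,0],0,0],
  [[0,0.06,0],0,0],
  [[0,0.09,0],0,0],
  [[0,0.115,0],0,0],
  [[0,0.126,0],0,0],
  [[0,0.126,0],0,0],
  [[0,0.126,0],0,0],
  [[0,0.126,0],0,0],
  [[0,0.126,0],0,0],
])

```text
t: 3.2
position: [0.4748, 0.1044, 0.0763]
eef_rot: [-1.342, 0.971, -0.973]
contact_force: [-0.4, -0.8, -0.1]
width: -0.0002
```

```bash
python3 - <<'E'
from plant import env
from h import *
s=env.get_state(); print(s["t"],s["position"],s["width"],s["contact_force"])
w=env.camera("wrist"); cv2.imwrite("pics/w2.png",w["image"][:,:,::-1])
for ce,st in blobs(w): print(ce.round(1),st,fplane(w,*ce,0.046).round(4))
E
```

```text
3.2 [0.47484896 0.10444508 0.07632136] -0.0001641803070762751 [-0.4460164  -0.79549371 -0.09277868]
[63.9  1.4] [53  0 23  5 78] [0.5833 0.2782 0.046 ]
[ 77.8 278.4] [  56  255   45   48 1171] [0.403  0.2304 0.046 ]
```

View pics/w2.png

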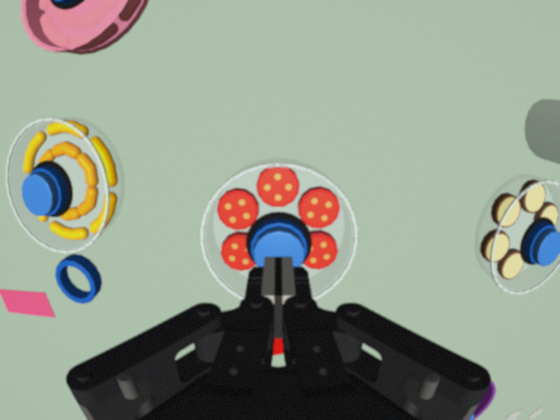

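The closed tips are centred over the stud at about (278,262). Now a slow press to about 0.0365.

Request:
carry_out([
  [[0,0.01,0],0,0],
  [[0,0.02,0],0,0],
  [[0,0.025,0],0,0],
  [[0,0.028,0],0,0],
  [[0,0.03,0],0,0],
  [[0,0.032,0],0,0],
  [[0,0.034,0],0,0],
  [[0,0.036,0],0,0],
  [[0,0.038,0],0,0],
  [[0,0.0395,0],0,0],
  [[0,0.0395,0],0,0],
  [[0,0.0395,0],0,0],
  [[0,0.0395,0],0,0],
])

```text
t: 4.55
position: [0.4742, 0.1044, 0.0359]
eef_rot: [-1.343, 0.972, -0.972]
contact_force: [-1.9, 0.6, 5.1]
width: -0.0001
```

The 5.1 N at 35.9 mm matches a shut stud with its spring sunk 4 mm. Next I'll rise and move above the potato.

Request:
carry_out([
  [[0,-0.02,0],0,0],
  [[0,-0.06,0],0,0],
  [[0,-0.1,0],0,0],
  [[0,-0.12,0],0,0],
  [[0.04,-0.12,-0.001],0,0],
  [[0.085,-0.12,-0.002],0,0],
  [[0.13,-0.12,-0.003],0,0],
  [[0.17,-0.12,-0.004],0,0],
  [[0.2,-0.12,-0.005],0,0],
  [[0.211,-0.12,-0.005],0,0],
  [[0.211,-0.12,-0.005],0,0],
  [[0.211,-0.12,-0.005],0,0],
  [[0.211,-0.12,-0.005],0,0],
])

```text
t: 5.85
position: [0.5349, -0.0964, 0.1558]
eef_rot: [-1.343, 0.972, -0.971]
contact_force: [-0.0, -0.2, 0.2]
width: -0.0002
```

```bash
python3 - <<'E'
from plant import env
from h import *
s=env.get_state(); print(s["t"],s["position"],s["width"],s["contact_force"])
w=env.camera("wrist"); cv2.imwrite("pics/w3.png",w["image"][:,:,::-1])
for ce,st in blobs(w): print(ce.round(1),st,fplane(w,*ce,0.046).round(4))
c=env.camera("scene"); cv2.imwrite("pics/s3.png",cv2.resize(c["image"][120:330,140:420,::-1],None,fx=2.7,fy=2.7,interpolation=cv2.INTER_CUBIC))
E
```

```text
5.85 [ 0.5349468  -0.09641652  0.15576504] -0.00017466285530925898 [-0.03810651 -0.2062508   0.23067957]
[551.3   6.5] [536   0  24  21 247] [ 0.8228 -0.2919  0.046 ]
[ 68.1 200.5] [ 54 183  30  36 808] [0.4782 0.093  0.046 ]
[436.9 239. ] [ 419  220   36   38 1042] [ 0.5507 -0.2458  0.046 ]
[  1.  234.6] [  0 225   4  19  51] [0.4044 0.1919 0.046 ]
```

View pics/w3.png

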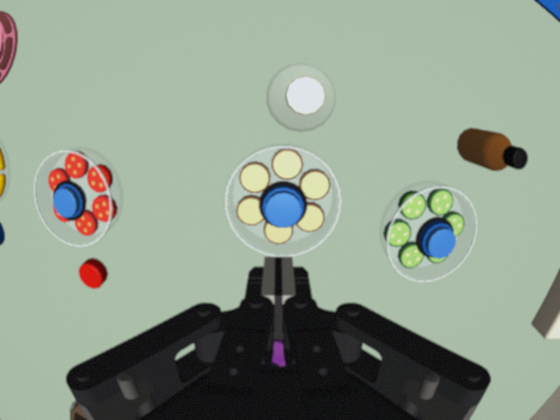

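View pics/s3.png

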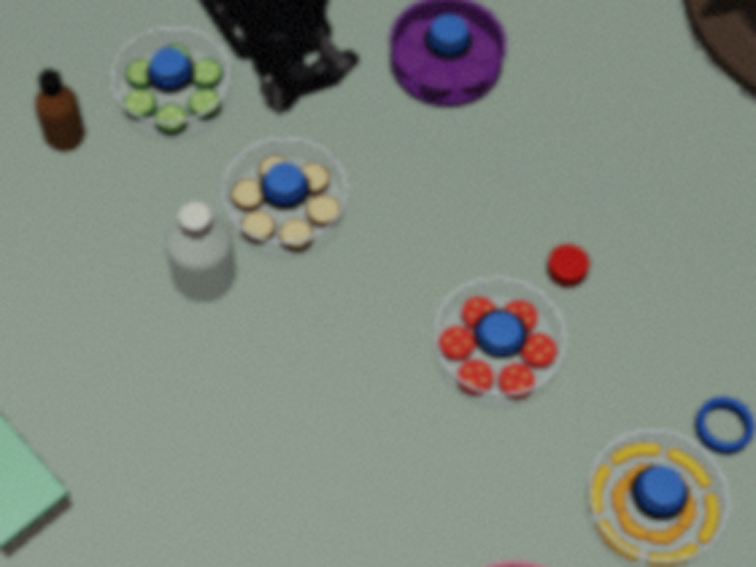

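The tomato stud now sits lower than the others. The potato stud is at about (283,205) in the wrist view, so I'll compute its offset.

```bash
sed -i 's/<1200/<2500/' h.py; python3 - <<'E'
from plant import env
from h import *
s=env.get_state(); print(s["t"],s["position"])
w=env.camera("wrist")
for ce,st in blobs(w): print(ce.round(1),st,fplane(w,*ce,0.046).round(4))
E
```

```text
5.95 [ 0.5351307  -0.0965297   0.15586273]
[551.1   6.6] [536   0  24  21 255] [ 0.8229 -0.2918  0.046 ]
[ 68.  200.5] [ 54 183  29  36 807] [0.4783 0.0929 0.046 ]
[282.5 205.8] [ 261  185   44   42 1427] [ 0.5363 -0.1005  0.046 ]
[436.7 239.2] [ 419  221   36   37 1042] [ 0.5507 -0.2459  0.046 ]
[  1.  234.5] [  0 225   4  19  50] [0.4046 0.1918 0.046 ]
```

Request:
carry_out([
  [[0.003,0.03,0],0,0],
  [[0.003,0.06,0],0,0],
  [[0.003,0.085,0],0,0],
  [[0.003,0.095,0],0,0],
  [[0.003,0.103,0],0,0],
  [[0.003,0.106,0],0,0],
  [[0.003,0.109,0],0,0],
  [[0.003,0.111,0],0,0],
  [[0.003,0.113,0],0,0],
  [[0.003,0.115,0],0,0],
  [[0.003,0.117,0],0,0],
  [[0.003,0.119,0],0,0],
  [[0.003,0.12,0],0,0],
  [[0.003,0.12,0],0,0],
  [[0.003,0.12,0],0,0],
  [[0.003,0.12,0],0,0],
])

```text
t: 7.6
position: [0.5367, -0.1006, 0.036]
eef_rot: [-1.343, 0.971, -0.973]
contact_force: [2.3, 1.2, 6.6]
width: -0.0001
```

6.6 N at 36.0 mm: the potato is shut. Next I'll rise and cross to the yellow pepper.

Request:
carry_out([
  [[0,-0.02,0],0,0],
  [[0,-0.06,0],0,0],
  [[0,-0.1,0],0,0],
  [[0,-0.12,0],0,0],
  [[-0.045,-0.12,0.005],0,0],
  [[-0.09,-0.12,0.01],0,0],
  [[-0.135,-0.12,0.015],0,0],
  [[-0.18,-0.12,0.02],0,0],
  [[-0.225,-0.12,0.025],0,0],
  [[-0.27,-0.12,0.03],0,0],
  [[-0.315,-0.12,0.035],0,0],
  [[-0.35,-0.12,0.039],0,0],
  [[-0.373,-0.12,0.041],0,0],
  [[-0.373,-0.12,0.041],0,0],
  [[-0.373,-0.12,0.041],0,0],
  [[-0.373,-0.12,0.041],0,0],
])

```text
t: 9.2
position: [0.4586, 0.2658, 0.1556]
eef_rot: [-1.344, 0.973, -0.972]
contact_force: [-0.4, -0.8, -0.4]
width: 0.0003
```

```bash
python3 - <<'E'
from plant import env
from h import *
s=env.get_state(); print(s["t"],s["position"],s["contact_force"])
w=env.camera("wrist"); cv2.imwrite("pics/w4.png",w["image"][:,:,::-1])
for ce,st in blobs(w): print(ce.round(1),st,fplane(w,*ce,0.046).round(4))
c=env.camera("scene"); cv2.imwrite("pics/s4.png",cv2.resize(c["image"][120:330,140:420,::-1],None,fx=2.7,fy=2.7,interpolation=cv2.INTER_CUBIC))
E
```

```text
9.2 [0.45856943 0.26579131 0.15559912] [-0.44495652 -0.79097419 -0.36219966]
[304.1  28.7] [ 281    8   47   43 1541] [0.599  0.2905 0.046 ]
[271.6 203.1] [ 250  182   44   43 1430] [0.4591 0.2709 0.046 ]
[440.  239.9] [424 222  33  36 897] [0.4742 0.1126 0.046 ]
[250.4 269.1] [241 257  23  32 294] [0.3954 0.2701 0.046 ]
[516.9 365. ] [506 354  23  23 353] [ 0.3403 -0.1322  0.046 ]
```

View pics/w4.png

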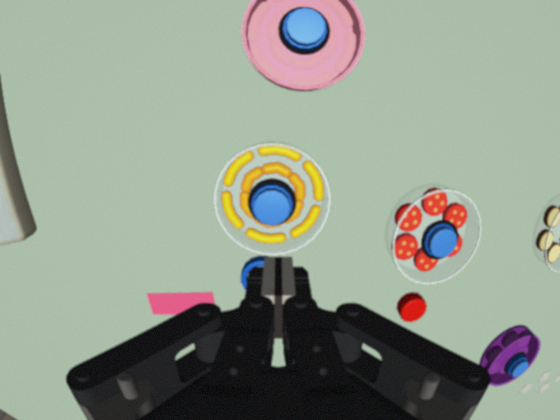

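View pics/s4.png

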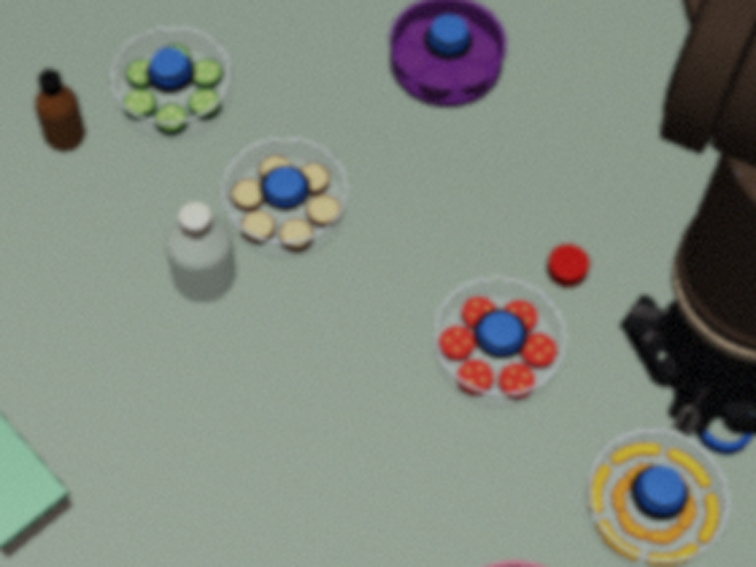

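The tomato and potato studs are down and their dishes haven't moved. The pepper stud is at (272,203), or (0.459, 0.2707), so I'll shift by dx = -4 mm and dz = +1.5 mm, then press.

Request:
carry_out([
  [[-0.004,0.03,0.0015],0,0],
  [[-0.004,0.06,0.0015],0,0],
  [[-0.004,0.085,0.0015],0,0],
  [[-0.004,0.095,0.0015],0,0],
  [[-0.004,0.103,0.0015],0,0],
  [[-0.004,0.106,0.0015],0,0],
  [[-0.004,0.109,0.0015],0,0],
  [[-0.004,0.111,0.0015],0,0],
  [[-0.004,0.113,0.0015],0,0],
  [[-0.004,0.115,0.0015],0,0],
  [[-0.004,0.117,0.0015],0,0],
  [[-0.004,0.119,0.0015],0,0],
  [[-0.004,0.12,0.0015],0,0],
  [[-0.004,0.12,0.0015],0,0],
  [[-0.004,0.12,0.0015],0,0],
  [[-0.004,0.12,0.0015],0,0],
])

```text
t: 10.9
position: [0.4592, 0.2712, 0.036]
eef_rot: [-1.342, 0.972, -0.972]
contact_force: [2.6, -0.2, 5.6]
width: 0.0001
```

Request:
carry_out([
  [[0,-0.02,0],0,0],
  [[0,-0.06,0],0,0],
  [[0,-0.1,0],0,0],
  [[0,-0.14,0],0,0],
  [[0,-0.18,0],0,0],
  [[0,-0.2,0],0,0],
  [[0,-0.2,0],0,0],
  [[0,-0.2,0],0,0],
  [[0,-0.2,0],0,0],
])

```text
t: 11.8
position: [0.4581, 0.2706, 0.2346]
eef_rot: [-1.345, 0.973, -0.971]
contact_force: [0.0, -0.3, -0.4]
width: 0.0001
```

```bash
python3 - <<'E'
from plant import env
from h import *
s=env.get_state(); print(s["t"],s["position"],s["contact_force"])
w=env.camera("wrist"); cv2.imwrite("pics/w5.png",w["image"][:,:,::-1])
c=env.camera("scene"); cv2.imwrite("pics/s5.png",cv2.resize(c["image"][120:330,140:420,::-1],None,fx=2.7,fy=2.7,interpolation=cv2.INTER_CUBIC))
for ce,st in blobs(c): print(ce.round(1),st[2:])
E
```

```text
11.8 [0.4580522  0.27058375 0.2345752 ] [ 0.03877303 -0.29048697 -0.43330952]
[305.7 132.7] [ 16  16 187]
[ 51.5 191.5] [  72   95 1856]
[202.5 145.2] [ 16  15 184]
[245.2 189.1] [ 16  15 185]
[325.  243.2] [ 17  16 213]
[408.1 276.8] [ 21  21 178]
[383.7 302.2] [ 18  18 256]
[331.8 353.1] [ 19  19 291]
```

View pics/s5.png

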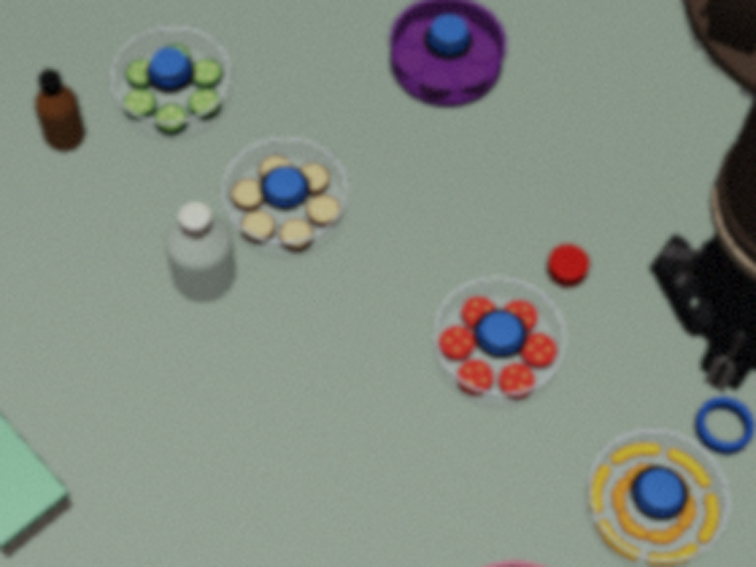

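View pics/w5.png

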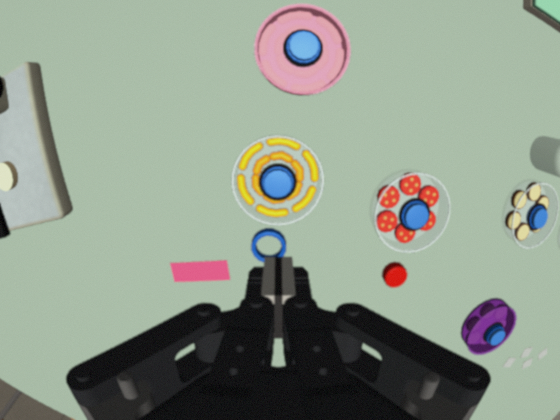

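The forces of 5.1, 6.6 and 5.6 N at 36 mm all imply the collars are seated. I'll check with a before/after crop of each stud, using the cucumber as the control.

```bash
python3 - <<'E'
from plant import env
import cv2,numpy as np
a=cv2.imread("pics/scene0.png"); b=env.camera("scene")["image"][:,:,::-1]
rows=[]
for im in(a,b):
    rows.append(np.hstack([cv2.resize(im[v-16:v+16,u-16:u+16],(190,190),interpolation=cv2.INTER_NEAREST) for u,v in((325,242),(245,188),(384,301),(202,145))]))
cv2.imwrite("pics/cmp.png",np.vstack(rows))
E
```

```text
(no output)
```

View pics/cmp.png

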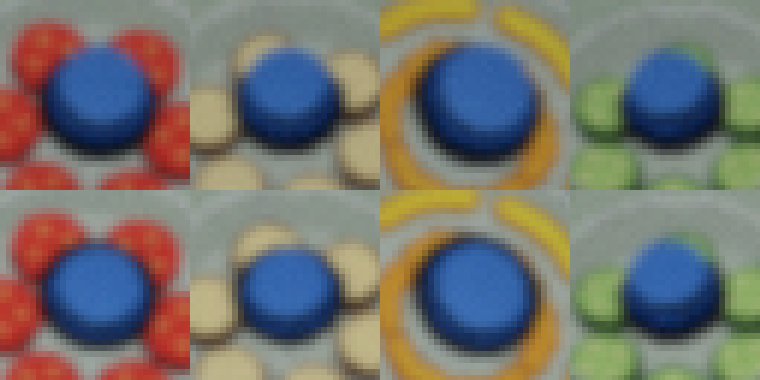

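All three pressed studs have lost their lower collar band. The cucumber stud and all the dishes look unchanged, so I'm handing the job in.

```bash
python3 - <<'E'
from plant import env
print(env.job_done())
E
```

```text
the job is handed in; nothing more can be done
None
```

I pressed the tomato, potato and yellow pepper vents shut in that order with the closed fingertips. I then rose clear to about 0.235 m and handed in at about 12 s; no verdict was reported.

- **Forces:** with the tips held at 36 mm, the wrist read 5.1, 6.6 and 5.6 N. That fits a seated collar and stays well under the 20 N limit.
- **Last pictures:** the before/after crops show all three pressed studs lower. The cucumber stud, the dishes, the red cap, the blue ring and the bottles show no visible change from the earlier pictures.
- **Disagreements:** the top and scene cameras differed by about 5 mm on the stud positions. I used their mean, checked against the wrist camera. In the scene view the stud centroids dropped only 0.6–0.9 px, less than the roughly 2 px I expected for the tops. I put that down to the mask including the stud sides, and relied on the forces and the crops instead.

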